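Find the loose rack post by its play and take it out of service

ROBOT

A 6-joint arm with a two-finger parallel gripper is mounted at the origin on the work surface. World frame = base frame: x ahead of the robot, y to its left, z up, the work surface at z = 0. Lengths are in mm, angles in rad, forces in N, time in s.
With the tool pointing down it reaches from about 275 to 975 mm from the base axis. Payload 8.4 kg.
Tool frame: the origin (TCP) lies midway between the tips of the shut fingers; the grasp point (between the pads) lies 19 mm behind it; x points along the fingers, z is the direction in which the jaws open and shut, and the axes are right-handed (so a half turn about x gives the same grasp; the last joint's range is limited). The gripper opens to 92 mm and grips with 3 to 60 N. Pads are 20 mm wide; open, the fingers measure 128 mm over their backs; the gripper's body (75 mm by 189 mm) begins 69 mm behind the grasp point.
Start: joints at [1.203, 0.353, 1.633, -0, 1.155, -0.002], TCP at [223.559, 583.652, 214.583] pointing down, gripper open.
Joint ranges: [-2.63, 2.63], [-0.92, 2.1], [0.06, 2.66], [-1.3, 4.44], [0, 2.69], [-3.02, 3.02]. Speed limits (rad/s): [2.22, 2.22, 2.79, 3.14, 3.14, 3.14].

INTERFACE

Orientations are given as a unit quaternion [x, y, z, w].
In Python, from station import env, cams gives the robot as it stands.
- The arm moves only by the shell command python3 -m crank 'ROWS' [FORCE]. ROWS is JSON, a list of rows, each a list of 7 numbers: the shift along the tool's x, y, z as a fraction of full scale, then the turn, a rotation vector about the tool's x, y, z as a fraction of full scale, then the finger opening in mm, from 0 to 91.9. In form: [[x, y, z, rx, ry, rz, claw], ...]. A call has 1 to 20 rows; each row is the pose to reach, as a shift and turn from the pose commanded when the call began, along the tool's axes at that moment; what a row does not reach only later rows make up. Full scale, the value 1, is 200 mm for a shift and 45 degrees for a turn. A row lasts 1/10 s, in which the tool goes at most 50 mm and 8.59 degrees, less where a joint would pass 70% of its speed; a pose out of reach is approached as far as the arm can. A call with a number of a shift or a turn outside -1 to 1 is refused whole. A call with a gripper value outside its range is refused whole. The fingers move at their own pace and stop on an object; FORCE is the grip in N (left out, the last holds). Time passes only in rows, so rows that repeat a pose let the fingers close. It gives the time, the measured TCP pose, the force and the opening at its end, in the units of the state.
- env.observe(): the state, without advancing time (a new reading comes with each control period).
- cams.snapshot(name): name is "side" or "top" or "wrist"; returns (picture, depth): 400x640x3 uint8, red, green, blue; 400x640 float32, mm along the optical axis (not along the pixel's ray), 0 where there is no reading.
- cams.get_calibration(name): a dict with "fx", "fy", "cx", "cy" (pixels), "world_to_cam" (4x4, takes a point from world to camera coordinates); the wrist camera has in their place "T_tool_cam" (4x4, takes a point from camera to tool coordinates, whose origin is the TCP and whose axes are the tool frame's). Camera axes: x right, y down, z forward; pixel columns grow to the right and rows downward; lengths in mm; the calibration is good to about 2 mm. A picture is of the moment at which its call begins: read the wrist's pose just before it. get_calibration takes no time and is no camera call.
- env.finish_job(): hands the job in, once; it reports no verdict.
The state is a dict: "t": time; "qpos": joint angles; "joint_velocities": joint speeds; "effort": joint torques, N m; "tcp_pos": TCP position; "tcp_rot": TCP orientation; "force": force on the tool from outside, world axes, zero at the start; "wrist_torque": the same for the moment, N m; "grip_width": finger opening in mm.
Only numpy, scipy, OpenCV 4.12 (cv2) and the standard library are available. Lean on these libraries where they do the work, as an engineer would, in place of code of your own. Each camera call takes 0.05 s, during which the arm holds its last target. There are 200 camera calls.

TASK

One of the four push-in posts of the drying rack has worked loose in its socket, though it looks like the others. Gently rock the posts sideways by their knobs, each until it pushes back, to feel which one has play; then draw the loose one straight out and stand it upright, fully home, in the pocket of the aluminium holder block. Do not push or bend a post hard, leave them seated, and leave the beaker, jar and tube rack where they are.

Things in the scene. Friction and masses are not known exactly. Their poses are not given: they have to be found in the camera images.
- rack: Fixed bench rack: a grey plinth 80 x 345 mm, 10 mm thick, carrying a row of four outwardly identical white socket blocks (60 x 60 mm, 62 mm tall, 85 mm apart along the rack's y axis, so their tops are 72 mm above the bench). Origin: centre of the plinth's underside on the bench; y runs along the row, z up.
- seat_1 (a point): Centre of the top of socket block 1, 72 mm above the bench, where the flange of post 1 sits (axes as the rack's). Any one of the four posts may be the loose one: it stands just as upright, but its knob, if free to tip between the fingers, rocks 10 mm or more to either side at under 5 N (gripped stiffly upright, it still shifts 3 mm freely), and it lifts straight out.
- seat_2 (a point): Centre of the top of socket block 2, 72 mm above the bench, where the flange of post 2 sits (axes as the rack's). Any one of the four posts may be the loose one: it stands just as upright, but its knob, if free to tip between the fingers, rocks 10 mm or more to either side at under 5 N (gripped stiffly upright, it still shifts 3 mm freely), and it lifts straight out.
- seat_3 (a point): Centre of the top of socket block 3, 72 mm above the bench, where the flange of post 3 sits (axes as the rack's). Any one of the four posts may be the loose one: it stands just as upright, but its knob, if free to tip between the fingers, rocks 10 mm or more to either side at under 5 N (gripped stiffly upright, it still shifts 3 mm freely), and it lifts straight out.
- seat_4 (a point): Centre of the top of socket block 4, 72 mm above the bench, where the flange of post 4 sits (axes as the rack's). Any one of the four posts may be the loose one: it stands just as upright, but its knob, if free to tip between the fingers, rocks 10 mm or more to either side at under 5 N (gripped stiffly upright, it still shifts 3 mm freely), and it lifts straight out.
- post_1: Post 1 of four identical white push-in posts (0.14 kg). Origin: centre of the underside of its flange (40 mm wide, 5 mm thick), which rests on block 1 and hides the bore; z up the post. Below: round shank 14 mm wide, 28.5 mm long, then a foot 18 mm wide down to 58 mm below the origin. Above: 12 mm stem, then a black round knob 24 mm wide, from 57 to 93 mm above the origin.
- knob_1 (a point): Centre of the knob of post 1, 75 mm above the underside of its flange; z along the stem. A sound post is locked in its block (lifts 3 mm at most) and its stem is springy: after 1 to 2 mm of free movement at the knob it pushes back about 3.5 N per mm (5 N moves it under 6 mm, the give of the grip included). A stem must not be bent by more than 0.05 rad (about 3.5 mm, 13 N at the knob).
- post_2: Post 2 of four identical white push-in posts (0.14 kg). Origin: centre of the underside of its flange (40 mm wide, 5 mm thick), which rests on block 2 and hides the bore; z up the post. Below: round shank 14 mm wide, 28.5 mm long, then a foot 18 mm wide down to 58 mm below the origin. Above: 12 mm stem, then a black round knob 24 mm wide, from 57 to 93 mm above the origin.
- knob_2 (a point): Centre of the knob of post 2, 75 mm above the underside of its flange; z along the stem. A sound post is locked in its block (lifts 3 mm at most) and its stem is springy: after 1 to 2 mm of free movement at the knob it pushes back about 3.5 N per mm (5 N moves it under 6 mm, the give of the grip included). A stem must not be bent by more than 0.05 rad (about 3.5 mm, 13 N at the knob).
- post_3: Post 3 of four identical white push-in posts (0.14 kg). Origin: centre of the underside of its flange (40 mm wide, 5 mm thick), which rests on block 3 and hides the bore; z up the post. Below: round shank 14 mm wide, 28.5 mm long, then a foot 18 mm wide down to 58 mm below the origin. Above: 12 mm stem, then a black round knob 24 mm wide, from 57 to 93 mm above the origin.
- knob_3 (a point): Centre of the knob of post 3, 75 mm above the underside of its flange; z along the stem. A sound post is locked in its block (lifts 3 mm at most) and its stem is springy: after 1 to 2 mm of free movement at the knob it pushes back about 3.5 N per mm (5 N moves it under 6 mm, the give of the grip included). A stem must not be bent by more than 0.05 rad (about 3.5 mm, 13 N at the knob).
- post_4: Post 4 of four identical white push-in posts (0.14 kg). Origin: centre of the underside of its flange (40 mm wide, 5 mm thick), which rests on block 4 and hides the bore; z up the post. Below: round shank 14 mm wide, 28.5 mm long, then a foot 18 mm wide down to 58 mm below the origin. Above: 12 mm stem, then a black round knob 24 mm wide, from 57 to 93 mm above the origin.
- knob_4 (a point): Centre of the knob of post 4, 75 mm above the underside of its flange; z along the stem. A sound post is locked in its block (lifts 3 mm at most) and its stem is springy: after 1 to 2 mm of free movement at the knob it pushes back about 3.5 N per mm (5 N moves it under 6 mm, the give of the grip included). A stem must not be bent by more than 0.05 rad (about 3.5 mm, 13 N at the knob).
- holder: Fixed aluminium holder block 70 x 70 mm on a 90 x 90 mm dark foot plate, 72 mm tall over all, with one upright square pocket 24 x 24 mm, 64 mm deep, open at the top. Origin: centre of its underside on the bench, sides along its x and y.
- holder_mouth (a point): Centre of the mouth of the holder's pocket, 72 mm above the bench. The flange of a post standing in the pocket rests here.
- beaker: Bystander: glass beaker 70 mm wide, 90 mm tall, 0.12 kg. Origin: centre of its underside.
- jar: Bystander: amber jar 64 mm wide, 85 mm tall, blue cap, 0.3 kg. Origin: centre of its underside.
- tube_rack: Bystander: low blue microtube rack 75 x 110 x 30 mm, 0.3 kg. Origin: centre of its underside.
Not all that is in view belongs to the job. Leave any yellow look-alike of the post_4 alone.

How it is judged (in metres and radians):
On the way, in this order (a step that is already met when the one before it is completed fails the run):
1. the loose post has been rocked sideways in its socket, its knob more than 4 mm off centre, before it is lifted (((z of post_1 in the frame of seat_1 below 0.006 m and horizontal distance between knob_1 and seat_1 above 0.004 m and (angle between post_1's own z axis and vertical above 0.04 rad or horizontal distance between post_1 and seat_1 above 0.002 m)) or (z of post_2 in the frame of seat_2 below 0.006 m and horizontal distance between knob_2 and seat_2 above 0.004 m and (angle between post_2's own z axis and vertical above 0.04 rad or horizontal distance between post_2 and seat_2 above 0.002 m)) or (z of post_3 in the frame of seat_3 below 0.006 m and horizontal distance between knob_3 and seat_3 above 0.004 m and (angle between post_3's own z axis and vertical above 0.04 rad or horizontal distance between post_3 and seat_3 above 0.002 m)) or (z of post_4 in the frame of seat_4 below 0.006 m and horizontal distance between knob_4 and seat_4 above 0.004 m and (angle between post_4's own z axis and vertical above 0.04 rad or horizontal distance between post_4 and seat_4 above 0.002 m)))), for 0.05 s.
2. the loose post has been drawn clear of the rack ((z of post_1 in the frame of seat_1 above 0.058 m or z of post_2 in the frame of seat_2 above 0.058 m or z of post_3 in the frame of seat_3 above 0.058 m or z of post_4 in the frame of seat_4 above 0.058 m)), for 0.1 s.
At the end, for the whole second after the job is handed in: The loose post stands in the holder's pocket, its flange down on the block (within 5 mm in height, 8 mm of the pocket's centre, upright within 0.08 rad) and at rest; the other three posts are still seated in the rack (flanges within 5 mm of the block tops, upright within 0.08 rad) ((((z of post_1 in the frame of holder_mouth below 0.005 m and horizontal distance between post_1 and holder_mouth below 0.008 m and angle between post_1's own z axis and vertical below 0.08 rad and linear speed of post_1 below 0.02 m/s) and (z of post_2 in the frame of seat_2 below 0.005 m and horizontal distance between post_2 and seat_2 below 0.007 m and angle between post_2's own z axis and vertical below 0.08 rad) and (z of post_3 in the frame of seat_3 below 0.005 m and horizontal distance between post_3 and seat_3 below 0.007 m and angle between post_3's own z axis and vertical below 0.08 rad) and (z of post_4 in the frame of seat_4 below 0.005 m and horizontal distance between post_4 and seat_4 below 0.007 m and angle between post_4's own z axis and vertical below 0.08 rad)) or ((z of post_2 in the frame of holder_mouth below 0.005 m and horizontal distance between post_2 and holder_mouth below 0.008 m and angle between post_2's own z axis and vertical below 0.08 rad and linear speed of post_2 below 0.02 m/s) and (z of post_1 in the frame of seat_1 below 0.005 m and horizontal distance between post_1 and seat_1 below 0.007 m and angle between post_1's own z axis and vertical below 0.08 rad) and (z of post_3 in the frame of seat_3 below 0.005 m and horizontal distance between post_3 and seat_3 below 0.007 m and angle between post_3's own z axis and vertical below 0.08 rad) and (z of post_4 in the frame of seat_4 below 0.005 m and horizontal distance between post_4 and seat_4 below 0.007 m and angle between post_4's own z axis and vertical below 0.08 rad)) or ((z of post_3 in the frame of holder_mouth below 0.005 m and horizontal distance between post_3 and holder_mouth below 0.008 m and angle between post_3's own z axis and vertical below 0.08 rad and linear speed of post_3 below 0.02 m/s) and (z of post_1 in the frame of seat_1 below 0.005 m and horizontal distance between post_1 and seat_1 below 0.007 m and angle between post_1's own z axis and vertical below 0.08 rad) and (z of post_2 in the frame of seat_2 below 0.005 m and horizontal distance between post_2 and seat_2 below 0.007 m and angle between post_2's own z axis and vertical below 0.08 rad) and (z of post_4 in the frame of seat_4 below 0.005 m and horizontal distance between post_4 and seat_4 below 0.007 m and angle between post_4's own z axis and vertical below 0.08 rad)) or ((z of post_4 in the frame of holder_mouth below 0.005 m and horizontal distance between post_4 and holder_mouth below 0.008 m and angle between post_4's own z axis and vertical below 0.08 rad and linear speed of post_4 below 0.02 m/s) and (z of post_1 in the frame of seat_1 below 0.005 m and horizontal distance between post_1 and seat_1 below 0.007 m and angle between post_1's own z axis and vertical below 0.08 rad) and (z of post_2 in the frame of seat_2 below 0.005 m and horizontal distance between post_2 and seat_2 below 0.007 m and angle between post_2's own z axis and vertical below 0.08 rad) and (z of post_3 in the frame of seat_3 below 0.005 m and horizontal distance between post_3 and seat_3 below 0.007 m and angle between post_3's own z axis and vertical below 0.08 rad)))); the robot touches nothing.
It fails at once if a post's stem is bent by more than 0.05 rad (about 13 N at the knob) (angle between the z axis of knob_1 and the z axis of post_1, either way round above 0.05 rad or angle between the z axis of knob_2 and the z axis of post_2, either way round above 0.05 rad or angle between the z axis of knob_3 and the z axis of post_3, either way round above 0.05 rad or angle between the z axis of knob_4 and the z axis of post_4, either way round above 0.05 rad).
It fails at once if the beaker, jar or tube rack is moved more than 20 mm or tipped (distance of any of beaker, jar, tube_rack from where it was at the start of the episode above 0.02 m or angle between any of beaker, jar, tube_rack's own z axis and vertical above 0.3 rad).
It also fails if it takes over 72 s, if anything falls off the work surface, if the arm or the gripper's body presses on something with over 40 N, if the wrist force passes 120 N, or if a joint passes its speed limit or range.

## Working session

There is one attempt and no reset: what is moved stays moved. The work goes in short steps, Python scripts to look and compute and a shell command to move; the robot and the scene stay as the last step left them, time stands still between calls to the robot, and variables do not carry over. Pictures are saved under pics/ and viewed, about 8 in all and at most 12, crops included, and the job is handed in when it is done.

```bash
ls; mkdir -p pics
python3 - <<'E'
from station import env,cams
import cv2,numpy as np
s=env.observe();print({k:np.round(v,3) for k,v in s.items()})
for n in ("top","side"):
    p,d=cams.snapshot(n);np.savez(f"pics/{n}0.npz",p=p,d=d)
    cv2.imwrite(f"pics/{n}0.png",p[:,:,::-1]);c=cams.get_calibration(n);print(n,c)
E
```

```text
pics
{'t': np.float64(0.0), 'qpos': array([ 1.203,  0.354,  1.634, -0.   ,  1.155, -0.002]), 'joint_velocities': array([ 0.001,  0.001, -0.001,  0.   , -0.001, -0.   ]), 'effort': array([-4.0000e-03, -5.9384e+01, -3.3422e+01,  7.0000e-02,  2.3000e-02,
       -0.0000e+00]), 'tcp_pos': array([223.376, 583.192, 213.877]), 'tcp_rot': array([-0.401,  0.583,  0.4  ,  0.582]), 'force': array([ 0.35 , -0.354, -0.163]), 'wrist_torque': array([-0.009,  0.007,  0.01 ]), 'grip_width': np.float64(91.821)}
top {'fx': 393.119944682105, 'fy': 393.119944682105, 'cx': 322.7804205574123, 'cy': 197.66902055252, 'world_to_cam': array([[ 1.25677385e-01, -9.92069633e-01, -1.74325837e-03,
        -2.70330670e+01],
       [-9.68271226e-01, -1.22279589e-01, -2.17941585e-01,
         6.06280508e+02],
       [ 2.16000064e-01,  2.90782754e-02, -9.75960259e-01,
         9.04785333e+02],
       [ 0.00000000e+00,  0.00000000e+00,  0.00000000e+00,
         1.00000000e+00]])}
side {'fx': 430.95775156055544, 'fy': 430.95775156055544, 'cx': 314.67042228178434, 'cy': 197.41386175792906, 'world_to_cam': array([[ 9.34603694e-01, -3.55685494e-01,  1.94033439e-03,
        -5.24595915e+02],
       [-2.67877501e-01, -7.07446191e-01, -6.54034808e-01,
         2.35116233e+02],
       [ 2.34003376e-01,  6.10743576e-01, -7.56461965e-01,
         9.92620847e+02],
       [ 0.00000000e+00,  0.00000000e+00,  0.00000000e+00,
         1.00000000e+00]])}
```

View pics/top0.png

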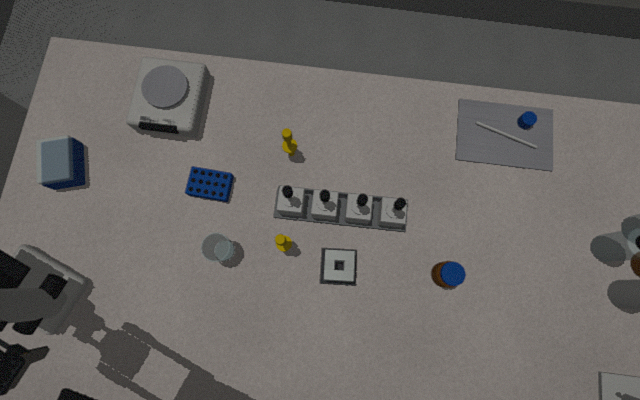

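View pics/side0.png

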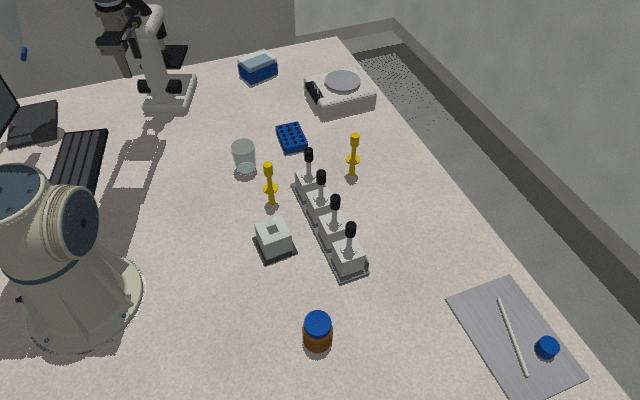

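Top view: the post knobs are at about (288,191), (325,196), (362,201) and (400,204). The look-alikes are yellow, at (287,138) and (283,243), and can be excluded by colour. The holder is at (339,265), the beaker at (222,250), the jar at (452,273) and the tube rack at (210,184). The side view shows knobs at (308,155), (321,177), (335,202) and (350,230), and the holder at (273,236).

```bash
cat > h.py <<'E'
import cv2,numpy as np
from station import env,cams
def ray(n,u,v):
    c=cams.get_calibration(n);T=np.linalg.inv(c["world_to_cam"])
    d=T[:3,:3]@[(u-c["cx"])/c["fx"],(v-c["cy"])/c["fy"],1];return T[:3,3],d
def onz(n,u,v,z):
    o,d=ray(n,u,v);return o+d*(z-o[2])/d[2]
def tri(a,b):
    A=np.zeros((3,3));y=np.zeros(3)
    for o,d in(a,b):
        d=d/np.linalg.norm(d);M=np.eye(3)-np.outer(d,d);A+=M;y+=M@o
    p=np.linalg.solve(A,y);return p,[np.linalg.norm(np.cross(p-o,d/np.linalg.norm(d))) for o,d in(a,b)]
def blobs(m,lo,hi):
    n,l,s,c=cv2.connectedComponentsWithStats(m.astype(np.uint8))
    return [(c[i],s[i,4],l==i) for i in range(1,n) if lo<s[i,4]<hi]
E
python3 - <<'E'
from h import *
np.set_printoptions(precision=1,suppress=True)
I={n:np.load(f"pics/{n}0.npz")["p"] for n in("top","side")}
K={}
for n,(x0,x1,y0,y1) in dict(top=(275,415,180,217),side=(295,362,140,242)).items():
    m=np.zeros((400,640),bool);m[y0:y1,x0:x1]=I[n][y0:y1,x0:x1].max(2)<45
    b=blobs(m,40,400);K[n]=[x[0] for x in b];K[n].sort(key=lambda c:c[0])
    print(n,[(x[0],x[1]) for x in b])
for a,b in zip(K["top"],K["side"]): print("knob",*tri(ray("top",*a),ray("side",*b)),onz("top",*a,147),onz("side",*b,147))
# holder top face & plinth
p=I["top"].astype(int);g=p.min(2)
m=np.zeros((400,640),bool);m[246:286,318:360]=g[246:286,318:360]>150
for c,a,bm in blobs(m,200,3000):
    cs=cv2.findContours(bm.astype(np.uint8),0,2)[0][0];q=cv2.boxPoints(cv2.minAreaRect(cs))
    P=np.array([onz("top",*x,72)[:2] for x in q]);print("holder",a,P.ravel(),P.mean(0),np.linalg.norm(P[1]-P[0]),np.linalg.norm(P[2]-P[1]),np.degrees(np.arctan2(*(P[1]-P[0])[::-1])))
m=np.zeros((400,640),bool);m[258:272,332:348]=g[258:272,332:348]<90
for c,a,_ in blobs(m,15,300):print("pocket",c,a,onz("top",*c,72))
d=np.load("pics/top0.npz")["d"]
for u,v in((340,253),(327,266),(352,266),(288,188)):
    o,r=ray("top",u,v);print(u,v,g[v,u],o+r*d[v,u])
big=cv2.resize(I["top"][170:290,260:420,::-1],None,fx=5,fy=5,interpolation=cv2.INTER_CUBIC);cv2.imwrite("pics/crop.png",big)
E
```

```text
top [(array([287.4, 191.5]), np.int32(93)), (array([324.6, 195.6]), np.int32(89)), (array([361.8, 199.7]), np.int32(94)), (array([399.3, 203.7]), np.int32(101))]
side [(array([308.3, 154. ]), np.int32(112)), (array([321., 177.]), np.int32(122)), (array([334.9, 201.6]), np.int32(131)), (array([350.3, 229.2]), np.int32(143))]
knob [591.9 128.4 147.1] [np.float64(0.5068590026585708), np.float64(0.5068590026587176)] [591.4 128.5 147. ] [592.5 128.5 147. ]
knob [593.4  43.5 145.3] [np.float64(0.5072376863148029), np.float64(0.5072376863151018)] [592.5  43.5 147. ] [593.3  42.  147. ]
knob [594.6 -41.4 145.5] [np.float64(0.7235548277059826), np.float64(0.7235548277060263)] [593.5 -41.2 147. ] [594.8 -42.6 147. ]
knob [ 595.9 -126.4  145.2] [np.float64(0.6169009562968917), np.float64(0.6169009562970804)] [ 594.8 -126.   147. ] [ 595.9 -127.6  147. ]
pocket [338.6 264.7] 95 [447.2  -8.6  72. ]
340 253 136 [474.8  -8.6  72.2]
327 266 133 [440.6  18.4  73. ]
352 266 126 [448.  -40.2  73.7]
288 188 14 [595.  125.8 166.3]
```

View pics/crop.png

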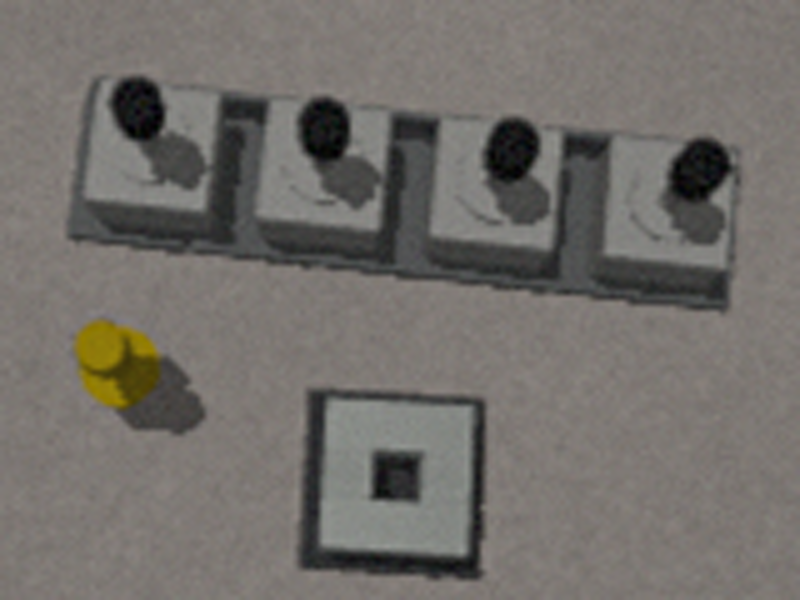

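The crop confirms four black-knobbed white posts, with the yellow look-alike at crop (118,360) and the pocket at crop (397,475). Triangulation puts the knobs at z of about 146 against an expected 147, spaced 85 mm, so I can plan the first move.

```bash
cat >> h.py <<'E'
from scipy.spatial.transform import Rotation as R
def st():
    s=env.observe();return s,np.array(s["tcp_pos"]),R.from_quat(s["tcp_rot"])
def go(p,jaw=None):
    "rows' numbers for TCP to p, tool down, jaw axis along given world dir"
    s,t,r=st();v=r.inv().apply(np.array(p)-t)/200
    Z=np.array([*jaw,0.])/np.linalg.norm(jaw);X=np.array([0,0,-1.]);Y=np.cross(Z,X)
    w=(r.inv()*R.from_matrix(np.c_[X,Y,Z])).as_rotvec()/(np.pi/4)
    print("shift",np.round(v,4),"turn",np.round(w,4),"tcp",t.round(1))
E
python3 - <<'E'
from h import *
s,t,r=st();print(r.as_matrix().round(3))
for j in ((1,.0155),(-1,-.0155),(-.0155,1),(.0155,-1)): print(j);go((592,128.4,190),j)
p=np.load("pics/top0.npz")["p"].min(2)
m=np.zeros((400,640),bool);m[244:286,318:360]=p[244:286,318:360]>112
for c,a,bm in blobs(m,200,3000):
    cs=max(cv2.findContours(bm.astype(np.uint8),0,2)[0],key=len);rr=cv2.minAreaRect(cs);q=cv2.boxPoints(rr)
    P=np.array([onz("top",*x,72)[:2] for x in q]);print(a,rr,P.mean(0),np.linalg.norm(P[1]-P[0]),np.linalg.norm(P[2]-P[1]))
E
```

```text
[[-0.    -0.934  0.358]
 [-0.001  0.358  0.934]
 [-1.     0.    -0.001]]
(1, 0.0155)
shift [ 0.1215 -2.5345 -1.4644] turn [ 1.5145e+00 -1.3000e-03  9.0000e-04] tcp [223.4 583.2 213.9]
(-1, -0.0155)
shift [ 0.1215 -2.5345 -1.4644] turn [-2.4855e+00 -1.0000e-03 -1.5000e-03] tcp [223.4 583.2 213.9]
(-0.0155, 1)
shift [ 0.1215 -2.5345 -1.4644] turn [-4.855e-01 -1.500e-03 -3.000e-04] tcp [223.4 583.2 213.9]
(0.0155, -1)
shift [ 0.1215 -2.5345 -1.4644] turn [ 3.5145e+00 -4.0000e-04  2.1000e-03] tcp [223.4 583.2 213.9]
345 ((338.4999694824219, 264.5), (40.99999237060547, 40.99999237060547), 90.0) [448.06310301  -8.13736453] 98.18663747707181 95.86721060432065
743 ((338.89691162109375, 264.8553771972656), (29.177230834960938, 29.454580307006836), 3.1798300743103027) [447.09792951  -9.19983238] 68.90387877122822 69.59929641769308
```

```bash
python3 -m crank '[[0,-0.4,-0.24,0,0,0,34],[0,-0.845,-0.488,0,0,0,34],[0,-0.845,-0.488,0,0,0,34],[0,-0.845,-0.488,0,0,0,34],[0,-0.845,-0.488,0,0,0,34],[0,-0.845,-0.488,0,0,0,34]]' 3
python3 -m crank '[[0,-0.845,-0.488,0,0,0,34],[0,-0.845,-0.488,0,0,0,34],[0,-0.845,-0.488,0,0,0,34],[0,-0.845,-0.488,0,0,0,34],[0,-0.845,-0.488,0,0,0,34],[0,-0.845,-0.488,0,0,0,34]]'
python3 -m crank '[[0,-0.845,-0.488,-0.16,0,0,34],[0,-0.845,-0.488,-0.32,0,0,34],[0,-0.845,-0.488,-0.4855,0,0,34],[0,-0.845,-0.488,-0.4855,0,0,34],[0,-0.845,-0.488,-0.4855,0,0,34],[0,-0.845,-0.488,-0.4855,0,0,34],[0,-0.845,-0.488,-0.4855,0,0,34],[0,-0.845,-0.488,-0.4855,0,0,34]]'
python3 -c "
from h import *
go((593,128.4,130),(-.0155,1));p,d=cams.snapshot('wrist');cv2.imwrite('pics/w1.png',p[:,:,::-1])"
```

```text
t: 0.7
tcp_pos: [346.9, 431.4, 214.5]
tcp_rot: [-0.4, 0.583, 0.4, 0.583]
force: [-0.3, -0.2, 1.0]
grip_width: 45.9
t: 1.3
tcp_pos: [469.2, 281.2, 214.3]
tcp_rot: [-0.4, 0.583, 0.401, 0.583]
force: [0.9, 0.0, -0.2]
grip_width: 33.8
t: 2.1
tcp_pos: [591.3, 130.8, 214.6]
tcp_rot: [-0.504, 0.496, 0.505, 0.496]
force: [-0.7, -0.3, -0.0]
grip_width: 34.1
shift [ 0.4229 -0.0083 -0.0124] turn [ 0.0029  0.0004 -0.0005] tcp [591.3 130.8 214.6]
```

View pics/w1.png

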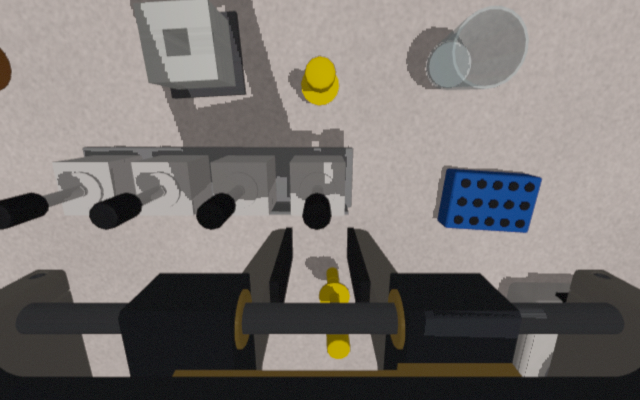

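The wrist view shows post 1's knob at (317,210), midway between the finger tips at x of about 290 and 348. I'll descend around it.

```bash
python3 -m crank '[[0,-0.008,-0.012,0,0,0,34],[0.1,-0.008,-0.012,0,0,0,34],[0.2,-0.008,-0.012,0,0,0,34],[0.3,-0.008,-0.012,0,0,0,34],[0.36,-0.008,-0.012,0,0,0,34],[0.41,-0.008,-0.012,0,0,0,34],[0.41,-0.008,-0.012,0,0,0,34],[0.41,-0.008,-0.012,0,0,0,34]]'
python3 -m crank '[[0,0,0.005,0,0,0,34],[0,0,0.01,0,0,0,34],[0,0,0.015,0,0,0,34],[0,0,0.02,0,0,0,34],[0,0,0.02,0,0,0,34],[0,0,0.02,0,0,0,34]]'
```

```text
t: 2.95
tcp_pos: [594.2, 126.6, 133.0]
tcp_rot: [0.504, -0.496, -0.504, -0.496]
force: [-0.5, -0.4, 1.1]
grip_width: 33.7
t: 3.55
tcp_pos: [593.9, 130.5, 132.6]
tcp_rot: [0.504, -0.496, -0.504, -0.496]
force: [0.2, -0.6, 0.2]
grip_width: 34.0
```

```bash
for i in 1 ; do python3 -m crank '[[0,0,0.005,0,0,0,34],[0,0,0.01,0,0,0,34],[0,0,0.01,0,0,0,34],[0,0,0.01,0,0,0,34]]' | egrep 'tcp_pos|force'; python3 -m crank '[[0,0,0.005,0,0,0,34],[0,0,0.005,0,0,0,34],[0,0,0.005,0,0,0,34]]' | egrep 'tcp_pos|force'; done
```

```text
tcp_pos: [593.8, 132.5, 132.6]
force: [-0.1, -0.1, -0.5]
tcp_pos: [593.8, 133.5, 132.6]
force: [0.3, 0.8, -0.5]
```

```bash
python3 -m crank '[[0,0,0.005,0,0,0,34],[0,0,0.005,0,0,0,34],[0,0,0.005,0,0,0,34]]' | egrep 'tcp_pos|force'
```

```text
tcp_pos: [593.8, 134.5, 132.6]
force: [0.1, -1.1, -0.2]
```

```bash
python3 -m crank '[[0,0,0.005,0,0,0,34],[0,0,0.005,0,0,0,34],[0,0,0.005,0,0,0,34]]' | egrep 'tcp_pos|force'; python3 -m crank '[[0,0,0.0025,0,0,0,34],[0,0,0.005,0,0,0,34],[0,0,0.005,0,0,0,34]]' | egrep 'tcp_pos|force'
```

```text
tcp_pos: [593.8, 135.4, 132.6]
force: [0.4, -0.9, 0.6]
tcp_pos: [593.9, 136.2, 132.7]
force: [-0.5, -3.1, 2.6]
```

```bash
python3 -m crank '[[0,0,0.005,0,0,0,34],[0,0,0.005,0,0,0,34],[0,0,0.005,0,0,0,34]]' | egrep 'tcp_pos|force'
```

```text
tcp_pos: [593.9, 137.0, 132.8]
force: [0.1, -5.3, 3.9]
```

Post 1 pushed back: 5.3 N at about 3.5 mm past contact, so it is sound. Next is post 2.

```bash
python3 -m crank '[[0,0,-0.02,0,0,0,34],[0,0,-0.045,0,0,0,34],[-0.1,0,-0.045,0,0,0,34],[-0.25,0,-0.045,0,0,0,34],[-0.25,0,-0.2,0,0,0,34],[-0.25,0,-0.4,0,0,0,34],[-0.25,0,-0.465,0,0,0,34],[-0.25,0,-0.465,0,0,0,34],[-0.2,0,-0.465,0,0,0,34],[-0.1,0,-0.465,0,0,0,34],[0,0,-0.465,0,0,0,34],[0,0,-0.465,0,0,0,34],[0,0,-0.465,0,0,0,34]]'; python3 -c "
from h import *
go((593.4,43.5,132),(-.0155,1))"
```

```text
t: 6.75
tcp_pos: [594.8, 45.6, 132.1]
tcp_rot: [-0.504, 0.496, 0.505, 0.496]
force: [0.1, -0.1, 1.1]
grip_width: 34.0
shift [ 0.0003  0.0074 -0.0102] turn [ 0.0013  0.0003 -0.0018] tcp [594.8  45.6 132.1]
```

```bash
for i in 1 ; do python3 -m crank '[[0,0,0.005,0,0,0,34],[0,0,0.01,0,0,0,34],[0,0,0.015,0,0,0,34],[0,0,0.02,0,0,0,34],[0,0,0.02,0,0,0,34],[0,0,0.02,0,0,0,34]]' | egrep 'tcp_pos|force'; python3 -m crank '[[0,0,0.005,0,0,0,34],[0,0,0.005,0,0,0,34],[0,0,0.005,0,0,0,34]]' | egrep 'tcp_pos|force'; done
```

```text
tcp_pos: [595.2, 48.5, 132.7]
force: [0.7, 0.1, -0.3]
tcp_pos: [595.2, 49.4, 132.6]
force: [0.0, -0.2, 0.7]
```

```bash
python3 -m crank '[[0,0,0.005,0,0,0,34],[0,0,0.005,0,0,0,34],[0,0,0.005,0,0,0,34]]' | egrep 'tcp_pos|force'
```

```text
tcp_pos: [595.2, 50.4, 132.6]
force: [-0.9, -1.2, 1.0]
```

```bash
python3 -m crank '[[0,0,0.005,0,0,0,34],[0,0,0.005,0,0,0,34],[0,0,0.005,0,0,0,34]]' | egrep 'tcp_pos|force'
```

```text
tcp_pos: [595.2, 51.3, 132.7]
force: [0.6, -3.4, 2.2]
```

```bash
python3 -m crank '[[0,0,0.005,0,0,0,34],[0,0,0.005,0,0,0,34],[0,0,0.005,0,0,0,34]]' | egrep 'tcp_pos|force'
```

```text
tcp_pos: [595.2, 52.1, 132.8]
force: [-0.4, -5.7, 3.1]
```

Post 2 is also sound. Post 3 is next.

```bash
python3 -m crank '[[0,0,-0.02,0,0,0,34],[0,0,-0.045,0,0,0,34],[-0.1,0,-0.045,0,0,0,34],[-0.25,0,-0.045,0,0,0,34],[-0.25,0,-0.2,0,0,0,34],[-0.25,0,-0.4,0,0,0,34],[-0.25,0,-0.47,0,0,0,34],[-0.25,0,-0.47,0,0,0,34],[-0.2,0,-0.47,0,0,0,34],[-0.1,0,-0.47,0,0,0,34],[0,0,-0.455,0,0,0,34],[0,0,-0.45,0,0,0,34],[0,0,-0.445,0,0,0,34],[0,0,-0.445,0,0,0,34],[0,0,-0.445,0,0,0,34]]' | egrep 'tcp_pos|force'; python3 -m crank '[[0,0,0.005,0,0,0,34],[0,0,0.005,0,0,0,34],[0,0,0.005,0,0,0,34]]' | egrep 'tcp_pos|force'
```

```text
tcp_pos: [597.1, -36.2, 133.5]
force: [-0.7, -0.5, -0.5]
tcp_pos: [596.7, -35.6, 133.0]
force: [-0.4, -0.2, 0.9]
```

```bash
python3 -m crank '[[0,0,0.005,0,0,0,34],[0,0,0.005,0,0,0,34],[0,0,0.005,0,0,0,34]]' | egrep 'tcp_pos|force'
```

```text
tcp_pos: [596.5, -34.5, 132.6]
force: [-0.3, -0.6, 0.2]
```

```bash
python3 -m crank '[[0,0,0.005,0,0,0,34],[0,0,0.005,0,0,0,34],[0,0,0.005,0,0,0,34]]' | egrep 'tcp_pos|force'
```

```text
tcp_pos: [596.4, -33.4, 132.5]
force: [0.9, -0.7, 0.5]
```

```bash
python3 -m crank '[[0,0,0.005,0,0,0,34],[0,0,0.005,0,0,0,34],[0,0,0.005,0,0,0,34]]' | egrep 'tcp_pos|force'
```

```text
tcp_pos: [596.4, -32.5, 132.6]
force: [0.3, -0.8, 0.6]
```

```bash
python3 -m crank '[[0,0,0.005,0,0,0,34],[0,0,0.005,0,0,0,34],[0,0,0.005,0,0,0,34]]' | egrep 'tcp_pos|force'
```

```text
tcp_pos: [596.4, -31.5, 132.6]
force: [-0.3, -2.1, 0.4]
```

```bash
python3 -m crank '[[0,0,0.005,0,0,0,34],[0,0,0.005,0,0,0,34],[0,0,0.005,0,0,0,34]]' | egrep 'tcp_pos|force'
```

```text
tcp_pos: [596.3, -30.4, 132.6]
force: [0.5, -1.1, 1.1]
```

```bash
python3 -m crank '[[0,0,0.005,0,0,0,34],[0,0,0.005,0,0,0,34],[0,0,0.005,0,0,0,34]]' | egrep 'tcp_pos|force'
```

```text
tcp_pos: [596.3, -29.4, 132.6]
force: [0.0, -1.8, 1.1]
```

```bash
python3 -m crank '[[0,0,0.005,0,0,0,34],[0,0,0.005,0,0,0,34],[0,0,0.005,0,0,0,34]]' | egrep 'tcp_pos|force'
```

```text
tcp_pos: [596.3, -28.5, 132.6]
force: [-0.2, -1.5, 1.1]
```

Post 3 moved 8 mm at about 1.5 N, so it is the loose one and has been rocked. Now I'll recentre, lower slightly, grip, and start a small lift.

```bash
python3 -m crank '[[0,0,-0.02,0,0,0,34],[0,0.004,-0.04,0,0,0,34],[0.01,0.008,-0.065,0,0,0,34],[0.02,0.008,-0.065,0,0,0,34],[0.02,0.008,-0.065,0,0,0,34],[0.02,0.008,-0.065,0,0,0,34],[0.02,0.008,-0.065,0,0,0,24],[0.02,0.008,-0.065,0,0,0,20],[0.02,0.008,-0.065,0,0,0,15],[0.02,0.008,-0.065,0,0,0,15],[0.02,0.008,-0.065,0,0,0,15],[0.02,0.008,-0.065,0,0,0,15]]' 12; python3 -m crank '[[-0.02,0,0,0,0,0,15],[-0.04,0,0,0,0,0,15],[-0.06,0,0,0,0,0,15],[-0.06,0,0,0,0,0,15],[-0.06,0,0,0,0,0,15]]'
```

```text
t: 13.65
tcp_pos: [594.9, -41.5, 128.6]
tcp_rot: [-0.504, 0.496, 0.504, 0.496]
force: [-0.3, 1.4, -0.3]
grip_width: 23.6
t: 14.15
tcp_pos: [595.0, -41.5, 140.8]
tcp_rot: [0.504, -0.496, -0.504, -0.496]
force: [0.2, -0.4, -1.5]
grip_width: 23.8
```

```bash
python3 -m crank '[[-0.05,0,0,0,0,0,15],[-0.1,0,0,0,0,0,15],[-0.15,0,0,0,0,0,15],[-0.2,0,0,0,0,0,15],[-0.25,0,0,0,0,0,15],[-0.3,0,0,0,0,0,15],[-0.365,0,0,0,0,0,15],[-0.365,0,0,0,0,0,15],[-0.365,0,0,0,0,0,15]]'; python3 -c "
from h import *
go((447.5,-8.9,214),(-.0155,1))"
```

```text
t: 15.05
tcp_pos: [595.1, -41.5, 213.9]
tcp_rot: [0.504, -0.496, -0.504, -0.496]
force: [-0.8, 0.5, -2.3]
grip_width: 23.5
shift [-0.0009  0.7353  0.1745] turn [ 0.     -0.0001  0.0009] tcp [595.1 -41.5 213.9]
```

```bash
python3 -m crank '[[0,0.1,0.02,0,0,0,15],[0,0.25,0.06,0,0,0,15],[0,0.4,0.09,0,0,0,15],[0,0.55,0.13,0,0,0,15],[0,0.68,0.16,0,0,0,15],[0,0.735,0.1745,0,0,0,15],[0,0.735,0.1745,0,0,0,15],[0,0.735,0.1745,0,0,0,15],[0,0.735,0.1745,0,0,0,15]]'
python3 - <<'E'
from h import *
for n in ("side","wrist"):
    p,d=cams.snapshot(n);np.savez(f"pics/{n}2.npz",p=p,d=d);
    if n=="side": a=cv2.resize(p[130:290,200:400,::-1],None,fx=3,fy=3)
    else: b=cv2.resize(p[:,:,::-1],(480,300))
c=np.zeros((780,600,3),np.uint8);cv2.imwrite("pics/s2.png",a);cv2.imwrite("pics/w2.png",b)
E
```

```text
t: 15.95
tcp_pos: [448.8, -9.1, 213.7]
tcp_rot: [0.504, -0.496, -0.504, -0.496]
force: [-0.8, 0.3, -1.0]
grip_width: 23.8
```

View pics/s2.png

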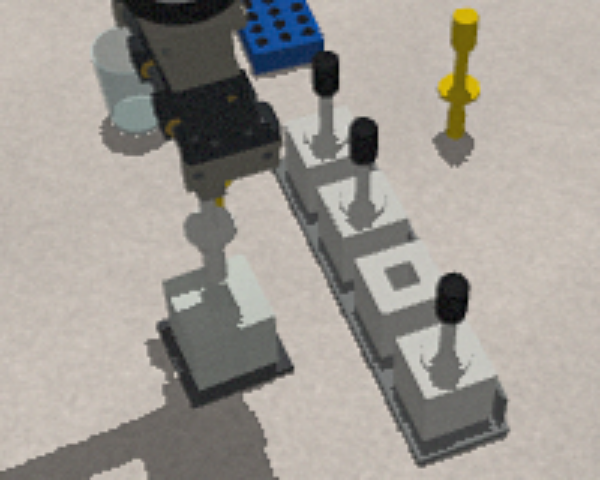

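View pics/w2.png

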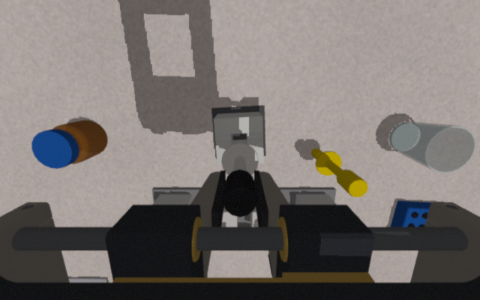

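The side crop shows the post upright in the jaws above the holder, with the foot at about crop (213,280). The emptied bore is at crop (405,277) and the other three posts are seated. I'll measure the bore-to-pocket vector in one camera so the calibration bias cancels.

Run:
```python
from h import *
def hole(n,p,box,z,thr):
    x0,x1,y0,y1=box;g=p.min(2).astype(int);sub=g[y0:y1,x0:x1];m=np.zeros(g.shape,bool);m[y0:y1,x0:x1]=sub<thr
    for c,a,_ in blobs(m,15,400):
        print(n,c.round(1),a,onz(n,*c,z).round(1))
s0=np.load("pics/side0.npz")["p"];s2=np.load("pics/side2.npz")["p"]
print(s2[212:232,325:347].min(2)[::3]);print(s0[220:238,262:284].min(2)[::3])
hole("bore",s2,(327,344,214,230),72,110) if 0 else None
for t in (90,105,120):
    hole("side",s2,(326,345,213,231),72,t); hole("side",s0,(264,283,221,237),72,t)
p,d=cams.snapshot("top")
for t in (90,105,120):
    hole("top",p,(352,372,198,218),72,t)
    hole("top",np.load("pics/top0.npz")["p"],(332,346,258,272),72,t)
```

```text
[[100 100 107 103 107 150 153 192 195 196 192 194 192 193 189 193 195 190
  183 184 183 181]
 [193 194 193 191 189 191 194 190 190 192 194 196 189 193 191 191 190 193
  185 182 179 186]
 [190 194 192 192 190 193 151 121  98  98  99  95 131 189 192 193 190 189
  191 192 188 178]
 [191 193 195 161 106 103 104 104 103 106 106  98  97  90 184 193 188 190
  189 194 192 195]
 [189 191 194 192 199 126 102  99 103 102 100  98 103 124 143 188 190 193
  193 195 158  65]
 [191 190 192 194 191 195 195 197 193 193 192 190 189 190 192 192 192 190
  194 202 102  30]
 [185 191 192 192 192 190 189 192 195 193 192 197 193 196 192 151 149 105
   98 104  39   9]]
[[171 175 172 177 177 175 176 176 176 175 175 179 181 184 181 179 181 181
  180 185 183 184]
 [183 185 179 178 181 178 173 169 175 174 177 180 175 180 181 184 182 180
  184 183 180 182]
 [184 181 181 181 178 179 142 132  94  92  86  89  94  91 125 180 182 185
  185 184 183 178]
 [183 183 184 185 188 115  91  93  95  95  88  95  95  92  90  79 171 182
  183 183 181 178]
 [183 182 182 184 179 186 151 102  93  88  91  90  99 136 139 179 181 179
  181 178 179 179]
 [183 180 179 181 180 182 181 184 178 178 181 177 173 175 174 174 179 178
  176 176 178 176]]
side [333.9 221.4] 51 [595.1 -42.4  72. ]
side [272.2 229. ] 67 [447.7 -11.   72. ]
side [333.8 221.4] 62 [594.9 -42.2  72. ]
side [272.  229.1] 70 [447.2 -11.1  72. ]
top [361.2 204.6] 77 [598.3 -46.5  72. ]
top [338.6 264.7] 95 [447.2  -8.6  72. ]
top [361.2 208.9] 263 [587.7 -47.5  72. ]
top [338.8 264.6] 107 [447.5  -8.9  72. ]
top [361.1 209.7] 311 [585.7 -47.6  72. ]
top [339.  264.9] 118 [446.8  -9.5  72. ]
```

```bash
python3 -m crank '[[0,0.007,-0.003,0,0,0,15],[0.05,0.007,-0.003,0,0,0,15],[0.1,0.007,-0.003,0,0,0,15],[0.13,0.007,-0.003,0,0,0,15],[0.15,0.007,-0.003,0,0,0,15],[0.165,0.007,-0.003,0,0,0,15],[0.165,0.007,-0.003,0,0,0,15],[0.165,0.007,-0.003,0,0,0,15]]'
```

```text
t: 16.9
tcp_pos: [446.1, -9.5, 180.7]
tcp_rot: [0.504, -0.496, -0.504, -0.496]
force: [0.9, 0.2, -2.4]
grip_width: 23.8
```

The foot is in the mouth with no contact force. Continuing down with a 1 mm x correction.

```bash
python3 -m crank '[[0.02,-0.005,0,0,0,0,15],[0.04,-0.005,0,0,0,0,15],[0.06,-0.005,0,0,0,0,15],[0.08,-0.005,0,0,0,0,15],[0.1,-0.005,0,0,0,0,15],[0.12,-0.005,0,0,0,0,15],[0.12,-0.005,0,0,0,0,15]]' | egrep 'tcp_pos|force'; python3 -m crank '[[0.02,0,0,0,0,0,15],[0.04,0,0,0,0,0,15],[0.06,0,0,0,0,0,15],[0.08,0,0,0,0,0,15],[0.1,0,0,0,0,0,15],[0.115,0,0,0,0,0,15],[0.115,0,0,0,0,0,15],[0.115,0,0,0,0,0,15]]'
```

```text
tcp_pos: [446.6, -9.5, 156.0]
force: [-0.2, -0.7, -0.5]
t: 18.4
tcp_pos: [447.0, -9.5, 133.5]
tcp_rot: [-0.504, 0.496, 0.504, 0.496]
force: [-0.5, 0.7, -1.1]
grip_width: 24.0
```

5 mm to go. I'll lower to 1 mm above the seat and check the force.

```bash
python3 -m crank '[[0.01,0,0,0,0,0,15],[0.018,0,0,0,0,0,15],[0.022,0,0,0,0,0,15],[0.022,0,0,0,0,0,15]]' | egrep 'tcp_pos|force'; python3 -m crank '[[0.0025,0,0,0,0,0,15],[0.005,0,0,0,0,0,15],[0.005,0,0,0,0,0,15]]' | egrep 'tcp_pos|force'
```

```text
tcp_pos: [446.9, -9.5, 129.1]
force: [-0.3, 0.2, -0.4]
tcp_pos: [447.2, -9.5, 128.5]
force: [-1.5, -0.1, 3.0]
```

Light seating contact (+3 N). Releasing gently, then retreating straight up.

```bash
python3 -m crank '[[0,0,0,0,0,0,27],[0,0,0,0,0,0,32],[0,0,0,0,0,0,38],[0,0,0,0,0,0,42],[0,0,0,0,0,0,42],[-0.05,0,0,0,0,0,42],[-0.15,0,0,0,0,0,42],[-0.3,0,0,0,0,0,42],[-0.5,0,0,0,0,0,42],[-0.7,0,0,0,0,0,42],[-0.7,0.5,0,0,0,0,42],[-0.7,0.5,0,0,0,0,42],[-0.7,0.5,0,0,0,0,42],[-0.7,0.5,0,0,0,0,42]]'
python3 - <<'E'
from h import *
for n in("side","top"):
    p,d=cams.snapshot(n);np.savez(f"pics/{n}3.npz",p=p,d=d)
    if n=="side":cv2.imwrite("pics/s3.png",cv2.resize(p[110:290,200:400,::-1],None,fx=3,fy=3))
E
```

```text
t: 20.5
tcp_pos: [346.8, -11.1, 269.2]
tcp_rot: [0.505, -0.496, -0.503, -0.497]
force: [-0.1, 0.2, 0.6]
grip_width: 41.7
```

View pics/s3.png

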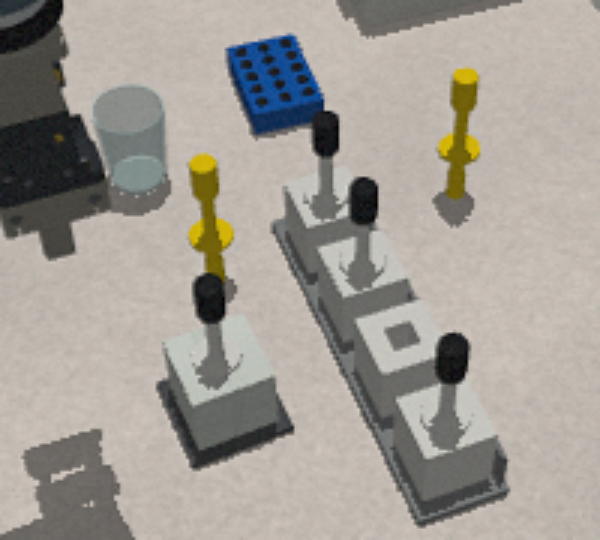

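The post stands in the holder with its flange down (crop 213,370) and its knob at crop (210,299). The other three posts are seated and the bystanders are in place. I'll do one numeric check, then hand in.

Run:
```python
from h import *
p=np.load("pics/side3.npz")["p"];m=np.zeros((400,640),bool);m[195:222,258:284]=p[195:222,258:284].max(2)<45
for c,a,_ in blobs(m,40,400):print("knob",c.round(1),a,onz("side",*c,147).round(1))
print(env.finish_job())
```

```text
knob [269.7 209. ] 131 [447.7 -10.2 147. ]
the job is handed in; nothing more can be done
None
```

The loose post was post 3, third counting from the tube-rack end (largest y). It now stands in the holder's pocket, and I handed the job in at about 20.6 s of the 72 s allowed. No verdict is reported.

- **Finding it:** I pushed the knobs sideways with a lightly opened gripper. Posts 1 and 2 pushed back with 5.3 and 5.7 N after about 3.5 mm. Post 3 moved 8 mm at 1–2 N. I did not rock post 4, because post 3 had already been found.
- **Moving it:** I gripped post 3 at 12 N and drew it straight out. I lowered it into the pocket until it made light contact, about 3 N. I then released it and backed the arm well clear.
- **Last checks:**
  - The side camera put the knob at (447.7, -10.2), assuming its seated height of 147 mm. The pocket measured about (447, -9 to -11) depending on the camera.
  - The post looked upright with its flange down. The other three posts looked seated, and the beaker and tube rack looked undisturbed. I did not look at the jar again, but the arm stayed well away from it.
- **Disagreements:** The side and top cameras differed by about 2 mm in y on the pocket, so I aimed in between. The top view of the emptied bore was unusable because my colour thresholds did not pick it out cleanly, so I relied on the side view there.

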